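# Stack the drained parts pots mouth-down into a tower

## Robot

A 6-joint arm with a two-finger parallel gripper is mounted at the origin on the work surface. World frame = base frame: x ahead of the robot, y to its left, z up, the work surface at z = 0. Lengths are in m, angles in rad, forces in N, time in s.
With the tool pointing down it reaches from about 0.4 to 0.925 m from the base axis. Payload 3.4 kg.
Tool frame: the origin (TCP) lies midway between the tips of the shut fingers; the grasp point (between the pads) lies 19 mm behind it; z points along the fingers, x is the direction in which the jaws open and shut, and the axes are right-handed (so a half turn about z gives the same grasp; the last joint's range is limited). The gripper opens to 85 mm and grips with 20 to 120 N. Pads are 22 mm wide; open, the fingers measure 114 mm over their backs; the gripper's body (76 mm by 85 mm) begins 54 mm behind the grasp point. The pads swing forward as they close: fully open they stand 13 mm farther back than shut.
Start: joints at [-1.23, 0.307, 1.506, -0, 1.328, -0.073], TCP at [0.231, -0.526, 0.231] pointing down, gripper open.
Joint ranges: [-3.12, 3.12], [-1.05, 2.28], [0.14, 2.33], [-1.42, 4.57], [0.1, 2.73], [-2.68, 2.68]. Speed limits (rad/s): [2.57, 2.57, 3.14, 3.14, 3.14, 3.14].

## Interface

Orientations are given as [roll, pitch, yaw] about the fixed x, y, z axes, in that order (R = Rz(yaw) Ry(pitch) Rx(roll)).
In Python, from workcell import robot gives the robot as it stands.
- The arm moves only by the tool drive_tool, never from a script. Its argument "motion" is one flat list of numbers, 7 for each row, row after row: the shift along the tool's x, y, z in mm, then the turn, a rotation vector about the tool's x, y, z in degrees, then the closure, from -1 (fully open) to 1 (shut). In form: [tx, ty, tz, ax, ay, az, grip, tx, ty, tz, ax, ay, az, grip, ...]. A call has 1 to 10 rows; each row is the pose to reach, as a shift and turn from the pose commanded when the call began, along the tool's axes at that moment; what a row does not reach only later rows make up. A row lasts 1/10 s, in which the tool goes at most 50 mm and 8.59 degrees, less where a joint would pass 70% of its speed; a pose out of reach is approached as far as the arm can. A call with a gripper value outside its range is refused whole. The fingers move at their own pace and stop on an object; "force" is the grip in N (left out, the last holds). Time passes only in rows, so rows that repeat a pose let the fingers close. It gives the time, the measured TCP pose, the force and the opening at its end, in the units of the state.
- robot.get_obs(): the state, without advancing time (a new reading comes with each control period).
- robot.get_image(name): name is "scene" or "top"; returns the picture (384x512x3 uint8, red, green, blue); there is no depth.
- robot.camera_params(name): a dict with "mtx" (3x3 intrinsics, pixels), "k1" (the pictures are not rectified: a ray, as slopes to the right and down, at radius r is drawn at 1 + k1 r^2 times it, then the intrinsics apply), "rvec" (rotation vector, rad) and "tvec" (3), from world to camera coordinates, as OpenCV has them. Camera axes: x right, y down, z forward; pixel columns grow to the right and rows downward; lengths in m; the calibration is good to about 2 mm. A picture is of the moment at which its call begins. camera_params takes no time and is no camera call.
- robot.sign_off(): hands the job in, once; it reports no verdict.
The state is a dict: "time_s": time; "q": joint angles; "joint_velocities": joint speeds; "effort": joint torques, N m; "tcp_pos": TCP position; "eef_rot": TCP orientation; "contact_force": force on the tool from outside, world axes, zero at the start; "moment": the same for the moment, N m; "gripper_width": finger opening in m.
Only numpy, scipy, OpenCV 4.12 (cv2) and the standard library are available. Lean on these libraries where they do the work, as an engineer would, in place of code of your own. Each camera call takes 0.05 s, during which the arm holds its last target. There are 200 camera calls.

## Task

Two rinsed aluminium pots lie draining in their sloping cradles. Stack them mouth-down on the round head of the drying stand, rim squarely on rim: first the taller, then the shorter on top of it, so that the tower stands straight by itself. The head may have been left at any height, so feel for it: set each pot down gently until it rests, without dropping it or pressing down hard, and do not disturb the cleaner bottle, the glove box or the wrench.

Things in the scene. Friction and masses are not known exactly. Their poses are not given: they have to be found in the camera images.
- tall_pot: Plain aluminium pot: straight cylinder 60 mm across, 105 mm long, 5 mm wall, one end open (mouth), the other closed by a plate sunk 5 mm below the base rim: a flat 5 mm rim at both ends. Origin: centre of the mouth, in its rim plane; z along the axis from mouth to base, up when mouth-down. About 280 g. Starts in a cradle, mouth low and away from the robot, axis 30 degrees from level.
- short_pot: Plain aluminium pot: straight cylinder 60 mm across, 70 mm long, 5 mm wall, one end open (mouth), the other closed by a plate sunk 5 mm below the base rim: a flat 5 mm rim at both ends. Origin: centre of the mouth, in its rim plane; z along the axis from mouth to base, up when mouth-down. About 200 g. Starts likewise in the other cradle.
- stand: Fixed drying stand: steel foot 130 x 130 x 8 mm, a steel collar 72 mm across and 58 mm high at its centre, and in it an aluminium head like an upturned pot (60 mm across, flat 5 mm rim up). The head was slid to some height and stays there: its rim is 76 to 120 mm above the bench, NOT reported. It carries the pots. Origin: centre of the foot's underside; z up, on the head's axis.
- cradle_a: Fixed cradle: steel foot 150 x 64 x 8 mm, two 8 mm bars 36 mm apart sloping 30 degrees down along its +x to a cross bar on which the pot's mouth rim rests. Origin: on the bench, under the foot. The pot in it (either one) has its mouth centre at x = 45, z = 55 mm and rises from there towards -x; its sides are free for fingers.
- cradle_b: Fixed cradle: steel foot 150 x 64 x 8 mm, two 8 mm bars 36 mm apart sloping 30 degrees down along its +x to a cross bar on which the pot's mouth rim rests. Origin: on the bench, under the foot. The pot in it (either one) has its mouth centre at x = 45, z = 55 mm and rises from there towards -x; its sides are free for fingers.
- cleaner: Bystander: grey bottle, 64 mm in diameter, 190 mm high, standing. Origin: centre of its underside.
- glove_box: Bystander: white box 120 x 220 x 75 mm (x, y, z). Origin: centre of its underside.
- wrench: Bystander: steel wrench 190 mm long, lying flat on the bench between the robot and the stand. Origin: on its underside, near the middle; x along its length.
Things that resemble listed ones, but are neither listed nor needed, are in the scene too. What is shaped like the tall_pot but pink is not meant. What is shaped like the short_pot but brown is not meant.

How it is judged:
By the outcome, as a careful person would: the job done as asked, in the order asked, and still so for the second after the job is handed in, with the robot touching nothing.
It also fails if it takes over 64 s, if anything falls off the work surface, if the arm or the gripper's body presses on something with over 40 N, if the wrist force passes 120 N, or if a joint passes its speed limit or range.

## Working session

There is one attempt and no reset: what is moved stays moved. The work goes in short steps, Python scripts to look and compute and a tool call to move; the robot and the scene stay as the last step left them, time stands still between calls to the robot, and variables do not carry over. Pictures are saved under pics/ and viewed, about 8 in all and at most 12, crops included, and the job is handed in when it is done.

Besides the shell and the picture viewer there is one more tool, called in YAML: its name, and indented under it one key for each argument. drive_tool: Moves the arm, as the interface text tells. Its arguments: {"type":"object","properties":{"motion":{"type":"array","items":{"type":"number"}},"force":{"type":"number"}},"required":["motion"]}

```bash
mkdir -p pics; ls; python3 - <<'E'
from workcell import robot
import cv2
for n in ("scene","top"):
    cv2.imwrite(f"pics/{n}0.png",robot.get_image(n)[:,:,::-1])
    print(n,robot.camera_params(n))
print(robot.get_obs())
E
```

```text
pics
scene {'mtx': array([[399.75031999,   0.        , 256.31466706],
       [  0.        , 399.75031999, 193.70659652],
       [  0.        ,   0.        ,   1.        ]]), 'k1': 0.008161998382224736, 'rvec': array([ 1.25651087,  1.9744488 , -1.11748867]), 'tvec': array([ 0.3237779 , -0.1787652 ,  1.38509757])}
top {'mtx': array([[476.41970049,   0.        , 254.54959541],
       [  0.        , 476.41970049, 195.02935526],
       [  0.        ,   0.        ,   1.        ]]), 'k1': -0.17843075896979504, 'rvec': array([ 2.12312847, -2.14545854,  0.20661081]), 'tvec': array([-0.0814245 ,  0.57728125,  1.24613583])}
{'time_s': 0.1, 'q': array([-1.23049478e+00,  3.07478942e-01,  1.50752297e+00,  8.90593982e-06,
        1.32839658e+00, -7.35188526e-02]), 'joint_velocities': array([-0.00166951, -0.00274305, -0.00278928,  0.00060166, -0.00105136,
       -0.00120793]), 'effort': array([-4.11311394e-04, -4.58531141e+01, -2.52606261e+01, -1.47907126e-04,
        5.56724437e-03, -3.02417197e-05]), 'tcp_pos': array([ 0.23097849, -0.52589775,  0.23049164]), 'eef_rot': array([-3.14145139e+00,  1.80032241e-03, -1.15697795e+00]), 'contact_force': array([ 0.27623523,  0.3002414 , -0.17366998]), 'moment': array([-0.04051425, -0.01618403,  0.02964922]), 'gripper_width': 0.0854492294252685}
```

View pics/scene0.png

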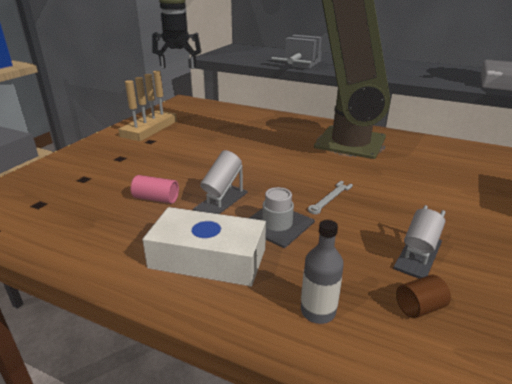

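View pics/top0.png

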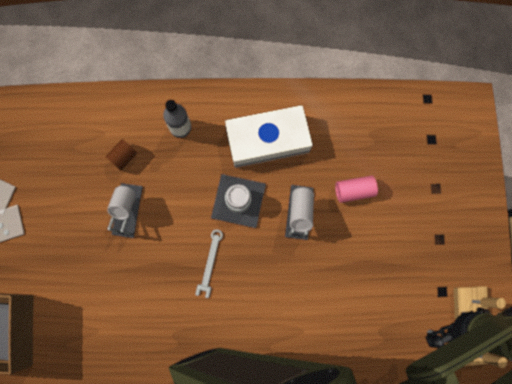

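Top view: the robot is at the bottom. The tall pot's cradle is near (301,210), the short pot's near (122,207) and the stand at (238,198). Pink decoy (356,189), brown decoy (121,154). Next I'll enlarge these.

```bash
cat > h.py <<'E'
import numpy as np, cv2
from workcell import robot
from scipy.spatial.transform import Rotation as Ro
def cam(n):
    p=robot.camera_params(n); return p['mtx'],np.array([p['k1'],0,0,0,0.]),p['rvec'],p['tvec']
def proj(n,P):
    K,d,r,t=cam(n); return cv2.projectPoints(np.atleast_2d(np.float64(P)),r,t,K,d)[0][:,0]
def ray(n,uv):
    K,d,r,t=cam(n); x=cv2.undistortPoints(np.float64(uv).reshape(1,1,2),K,d)[0,0]
    R=cv2.Rodrigues(r)[0]; return -R.T@t, R.T@np.array([x[0],x[1],1])
def onz(n,uv,z):
    c,v=ray(n,uv); return c+v*(z-c[2])/v[2]
E
python3 - <<'E'
import cv2,numpy as np
t=cv2.imread('pics/top0.png'); s=cv2.imread('pics/scene0.png')
def crop(im,x,y,w,h,k): 
    c=cv2.resize(im[y:y+h,x:x+w],None,fx=k,fy=k,interpolation=cv2.INTER_CUBIC)
    for i in range(0,w,10): cv2.line(c,(i*k,0),(i*k,6 if i%50 else 14),(0,255,255),1)
    for j in range(0,h,10): cv2.line(c,(0,j*k),(6,j*k),(0,255,255),1)
    return c
a=[crop(t,90,170,60,80,4),crop(t,205,170,70,80,4),crop(t,270,170,60,80,4)]
b=[crop(s,390,200,60,70,4),crop(s,250,180,70,70,4),crop(s,190,145,60,70,4)]
cv2.imwrite('pics/c1.png',np.vstack([np.hstack(a),np.hstack(b)]))
E
```

```text
(no output)
```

View pics/c1.png

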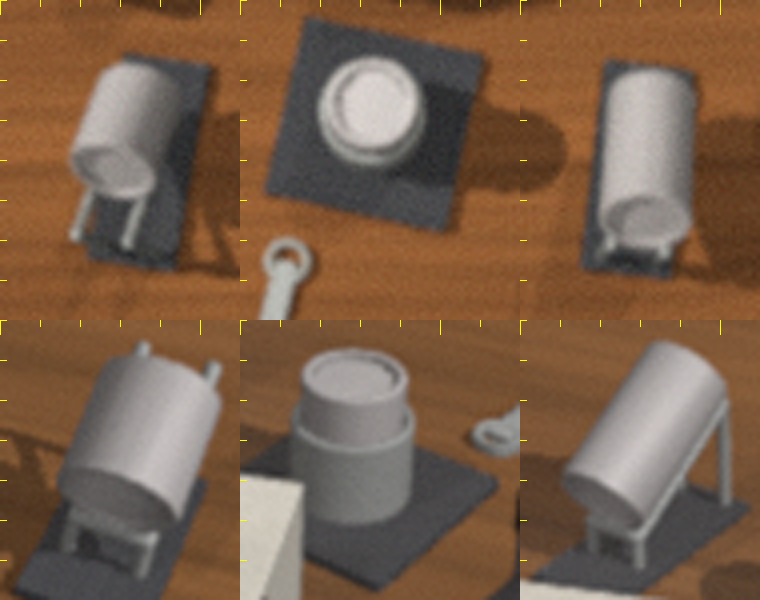

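Crop reading (÷4 plus offsets): foot corners and head rim ellipse are readable in all three. I'll fit the poses from them and overlay the models.

```bash
cat > fit.py <<'E'
from h import *
from scipy.optimize import least_squares
C={'a_short':[(0,90,[(122,52),(214,66),(178,270),(88,258)])],'stand':[(240,205,[(305,18),(484,55),(447,232),(266,192)])],'b_tall':[(520,270,[(606,62),(695,72),(670,278),(583,268)])]}
out={}
for k,v in C.items():
    o,x0,c=v[0]; px=[((u-o+.5)/4-.5+x0,(w+.5)/4-.5+170) for u,w in c]
    W=np.array([onz('top',p,.008)[:2] for p in px])
    hx,hy=(.065,.065) if k=='stand' else (.075,.032)
    # order: far-left, far-right, near-right, near-left (far=+x, left=+y)
    B=np.array([[hx,hy],[hx,-hy],[-hx,-hy],[-hx,hy]])
    f=lambda s:(W-s[:2]-B@np.array([[np.cos(s[2]),np.sin(s[2])],[-np.sin(s[2]),np.cos(s[2])]])).ravel()
    r=least_squares(f,[*W.mean(0),0],loss='soft_l1',f_scale=.002); out[k]=r.x
    print(k,r.x.round(4),np.degrees(r.x[2]).round(1),'res mm',(f(r.x)*1000).round(1))
np.save('fit.npy',out)
# head rim from scene ellipse
uv=((355-240+.5)/4-.5+250,(375-320+.5)/4-.5+180)
c,v=ray('scene',uv); s=out['stand']; t=((s[:2]-c[:2])@v[:2])/(v[:2]@v[:2]); print('head',c+v*t)
for k,L in (('a_short',.07),('b_tall',.105)):
    x,y,a=out[k]; X=np.array([np.cos(a),np.sin(a),0]);ax=-X*np.cos(np.pi/6)+[0,0,.5]
    m=np.array([x,y,.055])+X*.045; e1=np.cross(ax,[0,0,1]);e1/=np.linalg.norm(e1);e2=np.cross(ax,e1)
    th=np.linspace(0,2*np.pi,60)[:,None]; ring=.03*(np.cos(th)*e1+np.sin(th)*e2)
    print(k,'mouth',m.round(4),'base',(m+L*ax).round(4))
    out[k+'r']=[m+ring,m+L*ax+ring]
th=np.linspace(0,2*np.pi,60); ring=np.c_[.03*np.cos(th),.03*np.sin(th),0*th]
out['sr']=[np.r_[s[:2],(c+v*t)[2]]+ring, np.r_[s[:2],.058]+ring*1.2]
ims=[]
for n,bx in (('top',[(90,170),(210,170),(270,170)]),('scene',[(390,200),(250,180),(190,145)])):
    im=cv2.imread(f'pics/{n}0.png'); row=[]
    for (x,y),k in zip(bx,('a_shortr','sr','b_tallr')):
        q=cv2.resize(im[y:y+75,x:x+65],None,fx=4,fy=4,interpolation=cv2.INTER_CUBIC)
        for P,col in zip(out[k],((0,255,0),(0,0,255))):
            cv2.polylines(q,[np.int32(((proj(n,P)-[x,y]+.5)*4-.5).round())],True,col,1)
        row.append(q)
    ims.append(np.hstack(row))
cv2.imwrite('pics/c2.png',np.vstack(ims))
E
python3 fit.py
```

```text
a_short [ 0.5454  0.2729 -0.1412] -8.1 res mm [-0.1  2.5 -2.  -1.6  1.  -1.   0.6  0.7]
stand [ 0.5691 -0.0428 -0.219 ] -12.5 res mm [-1.   0.3 -0.8  0.4  0.5 -0.1  1.5 -0.7]
b_tall [ 0.5351 -0.2134 -0.1403] -8.0 res mm [-1.8 -0.  -0.6  0.1  1.8  1.3  0.6 -1.4]
head [ 0.56820439 -0.04033227  0.08595985]
a_short mouth [0.5899 0.2666 0.055 ] base [0.5299 0.2751 0.09  ]
b_tall mouth [ 0.5796 -0.2197  0.055 ] base [ 0.4896 -0.207   0.1075]
```

View pics/c2.png

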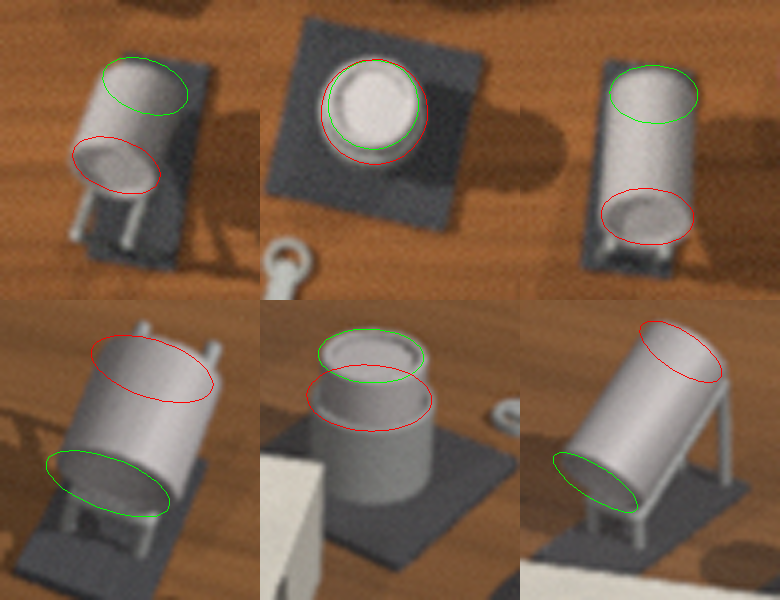

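Top overlay fits to about 1 mm. The scene overlay sits 1–3 px off, which is a few mm of camera bias, so I'll use compromise positions and recheck visually when placing. Next I compute the grasp moves: tool 55° below level, jaws across the pot.

```bash
cat >> h.py <<'E'
yaw=-.141; Xc=np.array([np.cos(yaw),np.sin(yaw),0]); Yc=np.array([-np.sin(yaw),np.cos(yaw),0])
def toolR(below,jaw=-Yc):   # z: below deg under level, in cradle plane (or perp. to jaw); x = jaw
    X=np.cross([0,0,1.],jaw)  # with jaw=-Yc this is Xc
    b=np.radians(below); z=np.cos(b)*X-np.sin(b)*np.array([0,0,1.])
    return np.column_stack([jaw,np.cross(z,jaw),z])
M={'tall':np.array([.5796+.002,-.2197+.001,.055]),'short':np.array([.5899+.002,.2666+.004,.055])}
AX=-Xc*np.cos(np.pi/6)+np.array([0,0,.5])
STAND=np.array([.5689,-.0415])
def now():
    o=robot.get_obs(); return np.array(o['tcp_pos']),Ro.from_euler('xyz',o['eef_rot']).as_matrix(),o
def rel(p,R,pose=None):
    p0,R0=(pose or now()[:2]); return (R0.T@(p-p0)*1000).round(1), np.degrees(Ro.from_matrix(R0.T@R).as_rotvec()).round(2)
def grasp(k,g,below=55,off=.025):
    L={'tall':.105,'short':.07}[k]; R=toolR(below); return M[k]+(L-g)*AX+off*R[:,2],R
E
python3 - <<'E'
from h import *
p,R=grasp('tall',.025); s=p-.1*R[:,2]
print(p,s); print(rel(s,R)); print(rel(p,R,(s,R)))
E
```

```text
[ 0.52720263 -0.21097873  0.0745212 ] [ 0.47041421 -0.20291808  0.1564364 ]
(array([-199.3, -349.1,   74.5]), array([34.11,  9.81, 30.75]))
(array([  0.,  -0., 100.]), array([0., 0., 0.]))
```

drive_tool:
  motion: [-199.3,-349.1,40,34.1,9.8,30.75,-1,-199.3,-349.1,40,34.1,9.8,30.75,-1,-199.3,-349.1,40,34.1,9.8,30.75,-1,-199.3,-349.1,40,34.1,9.8,30.75,-1,-199.3,-349.1,40,34.1,9.8,30.75,-1,-199.3,-349.1,40,34.1,9.8,30.75,-1,-199.3,-349.1,40,34.1,9.8,30.75,-1,-199.3,-349.1,40,34.1,9.8,30.75,-1,-199.3,-349.1,74.5,34.1,9.8,30.75,-1,-199.3,-349.1,74.5,34.1,9.8,30.75,-1]
  force: 60

```text
time_s: 1.1
tcp_pos: [0.4696, -0.1987, 0.1532]
eef_rot: [-2.536, 0.003, -1.706]
contact_force: [0.0, 0.9, 1.1]
gripper_width: 0.0855
```

```bash
python3 - <<'E'
from h import *
p,R=grasp('tall',.025); s=p-.1*R[:,2]
print(rel(s,R),rel(p,R),now()[2]['q'])
a=robot.get_image('top');b=robot.get_image('scene')
k=lambda im,x,y:cv2.resize(im[y:y+110,x:x+110],None,fx=3.6,fy=3.6,interpolation=cv2.INTER_CUBIC)
cv2.imwrite('pics/c3.png',np.hstack([k(a,250,160),k(b,170,90)])[:,:,::-1])
E
```

```text
(array([ 4. , -3. , -1.9]), array([0.33, 0.34, 0.18])) (array([ 4.6, -3.6, 98.1]), array([0.33, 0.34, 0.18])) [-0.71783454  0.14575515  2.21758395  0.91968937  0.40735504  0.19723701]
```

View pics/c3.png

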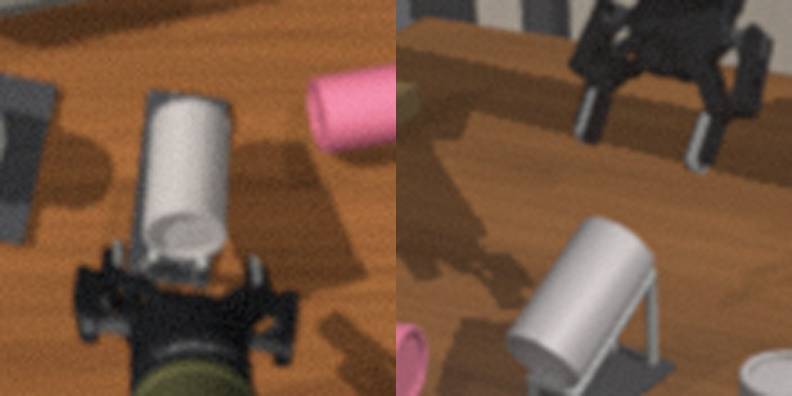

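The jaws straddle the pot: tips at crop x 115 and 258, pot centre at about 187. Advance and close.

drive_tool:
  motion: [1,0,5,0.3,0.3,0.2,-1,1,0,25,0.3,0.3,0.2,-1,1,0,45,0.3,0.3,0.2,-1,1,0,65,0.3,0.3,0.2,-1,1,0,85,0.3,0.3,0.2,-1,1,0,98,0.3,0.3,0.2,-1,1,0,98,0.3,0.3,0.2,-1,1,0,98,0.3,0.3,0.2,-1]

```text
time_s: 2.0
tcp_pos: [0.5264, -0.2148, 0.0777]
eef_rot: [-2.523, -0.004, -1.72]
contact_force: [-1.2, 0.4, 0.2]
gripper_width: 0.0853
```

```bash
python3 - <<'E'
from h import *
p,R=grasp('tall',.025)
print(rel(p,R),now()[2]['contact_force'],now()[2]['q'])
E
```

```text
(array([-3.9,  1.7,  2.7]), array([-0.45, -0.48, -0.26])) [-1.15173167  0.42130297  0.24052004] [-0.64114924  0.37750612  2.22135358  1.63916323  0.27489418 -0.48439409]
```

drive_tool:
  motion: [-3.9,1.7,2.7,-0.45,-0.5,-0.3,-1,-3.9,1.7,2.7,-0.45,-0.5,-0.3,1,-3.9,1.7,2.7,-0.45,-0.5,-0.3,1,-3.9,1.7,2.7,-0.45,-0.5,-0.3,1,-3.9,1.7,2.7,-0.45,-0.5,-0.3,1,-3.9,1.7,2.7,-0.45,-0.5,-0.3,1,-3.9,1.7,2.7,-0.45,-0.5,-0.3,1,-3.9,1.7,2.7,-0.45,-0.5,-0.3,1]
  force: 60

```text
time_s: 2.8
tcp_pos: [0.5266, -0.2109, 0.0747]
eef_rot: [-2.531, -0.003, -1.711]
contact_force: [-6.2, -3.7, 7.8]
gripper_width: 0.0597
```

```bash
python3 - <<'E'
from h import *
p,R=grasp('tall',.025)
p0,R0,o=now(); print(rel(p,R),o['contact_force'],o['gripper_width'])
# pot pose in tool frame -> saved ; lift: world +z 80 & back a bit along cradle -X
lift=p0+np.array([0,0,.10]); print('lift',R0.T@(lift-p0)*1000)
Rf=toolR(115); 
pot_in=R.T@(M['tall']-p), R.T@AX
np.save('potT.npy',np.array(pot_in)); print(pot_in)
# over stand: mouth at STAND, z=.150
t=np.r_[STAND,.150]-Rf@pot_in[0]; print('target',t,rel(t,Rf,(lift,R0)), 'axis',Rf@pot_in[1])
E
```

```text
(array([ 0. , -0.4,  0.4]), array([ 0.04, -0.15,  0.13])) [-6.18199819 -3.71394663  7.76224857] 0.05969801559771518
lift [  0.3421489  -57.29917449 -81.95539968]
(array([-3.98009936e-18, -3.38094609e-02,  4.75046230e-02]), array([ 5.44388757e-18,  4.22618262e-01, -9.06307787e-01]))
target [ 0.5584394  -0.0400152   0.20734231] (array([-173.5,  -25.2,  -22.9]), array([-5.996e+01, -2.000e-01,  4.000e-02])) axis [-2.97288487e-16  2.34342604e-17  1.00000000e+00]
```

Grasped (59.7 mm). Lift straight up.

drive_tool:
  motion: [0,-6,-8,0,0,0,1,0,-17,-25,0,0,0,1,0,-34,-49,0,0,0,1,0,-57,-82,0,0,0,1,0,-74,-106,0,0,0,1,0,-74,-106,0,0,0,1]

```text
time_s: 3.4
tcp_pos: [0.5278, -0.21, 0.2068]
eef_rot: [-2.528, -0.004, -1.708]
contact_force: [1.2, 0.0, -2.6]
gripper_width: 0.0594
```

```bash
python3 - <<'E'
from h import *
pi=np.load('potT.npy'); p0,R0,o=now(); Rf=toolR(115)
t=np.r_[STAND,.165]-Rf@pi[0]; print(p0,o['contact_force'],o['q'],rel(t,Rf))
E
```

```text
[ 0.52775356 -0.20997879  0.2068019 ] [ 1.20841831  0.00922133 -2.60923985] [-0.63237398  0.11963461  2.04536533  0.60239388  0.49742077  0.6094992 ] (array([-172.5,  -15.2,   -9.2]), array([-60.14,  -0.23,   0.24]))
```

drive_tool:
  motion: [-10,-1,-1,-4,0,0,1,-30,-3,-2,-11,0,0,1,-53,-5,-3,-19,0,0,1,-76,-7,-4,-27,0,0,1,-99,-9,-5,-35,0,0,1,-122,-11,-6,-43,0,0,1,-145,-13,-8,-51,0,0,1,-165,-15,-9,-57.5,0,0,1,-172.5,-15.2,-9.2,-60.1,-0.2,0.2,1,-172.5,-15.2,-9.2,-60.1,-0.2,0.2,1]

```text
time_s: 4.4
tcp_pos: [0.5587, -0.038, 0.2165]
eef_rot: [2.699, 0.003, -1.71]
contact_force: [-0.5, -0.7, -2.7]
gripper_width: 0.0593
```

```bash
python3 - <<'E'
from h import *
pi=np.load('potT.npy'); p0,R0,o=now(); Rf=toolR(115)
t=np.r_[STAND,.165]-Rf@pi[0]; print(p0,o['contact_force'],o['q'],rel(t,Rf))
E
```

```text
[ 0.55867929 -0.03799634  0.21652733] [-0.49221636 -0.72636941 -2.74248112] [-1.43981038e-01  5.41340243e-01  1.24131982e+00  9.91923835e-04
  1.80189763e+00  1.56500596e+00] (array([ 2. ,  2.5, -5.3]), array([0.38, 0.13, 0.19]))
```

```bash
python3 - <<'E'
from h import *
pi=np.load('potT.npy'); Rf=toolR(115)
t=np.r_[STAND,.122]-Rf@pi[0]; print(rel(t,Rf))
E
```

```text
(array([  2.2, -16. ,  33.6]), array([0.38, 0.13, 0.19]))
```

drive_tool:
  motion: [2,-5,10,0.4,0.1,0.2,1,2,-11,23,0.4,0.1,0.2,1,2,-16,33.6,0.4,0.1,0.2,1,2,-16,33.6,0.4,0.1,0.2,1,2,-16,33.6,0.4,0.1,0.2,1]

```text
time_s: 4.9
tcp_pos: [0.5569, -0.0412, 0.1816]
eef_rot: [2.708, 0.001, -1.714]
contact_force: [0.3, -0.2, -1.8]
gripper_width: 0.0594
```

```bash
cat > chk.py <<'E'
from h import *
import sys
out=sys.argv[1]; k=4
a=robot.get_image('top');b=robot.get_image('scene')
cv2.imwrite('pics/%s_top.png'%out,a[:,:,::-1]);cv2.imwrite('pics/%s_scene.png'%out,b[:,:,::-1])
def cr(im,x,y,w=95,h=130):
    c=cv2.resize(im[y:y+h,x:x+w],None,fx=k,fy=k,interpolation=cv2.INTER_CUBIC)
    for i in range(0,w,10): cv2.line(c,(i*k,0),(i*k,6),(255,255,0),1)
    for j in range(0,h,10): cv2.line(c,(0,j*k),(6,j*k),(255,255,0),1)
    return c
cv2.imwrite('pics/%s.png'%out,np.hstack([cr(a,190,130),cr(b,230,115)])[:,:,::-1])
E
python3 chk.py c4; python3 - <<'E'
from h import *
pi=np.load('potT.npy'); Rf=toolR(115); p,R,o=now()
t=np.r_[STAND,.122]-Rf@pi[0]; print(rel(t,Rf),o['contact_force'],'mouth',p+R@pi[0],'axis',R@pi[1])
E
```

```text
(array([-1.2, -1.6,  2.4]), array([-0.24,  0.1 , -0.11])) [ 0.23507845  0.46806798 -2.30999592] mouth [ 0.56852324 -0.0426378   0.1249324 ] axis [-4.32502988e-03 -1.68559312e-04  9.99990633e-01]
```

View pics/c4.png

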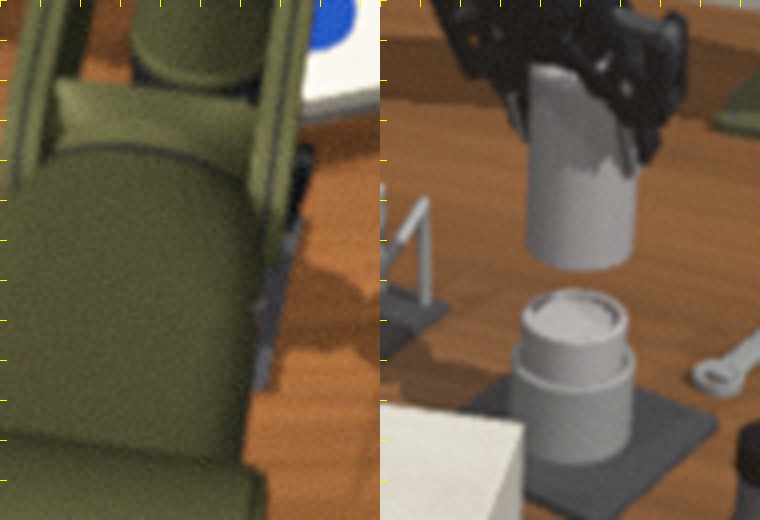

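Scene picture: the held pot (mouth edges at crop x 526/635) is nearly centred over the head (521/627). The arm hides the top view. I'll get the lateral offset relative to the head in the scene camera.

```bash
cat > prof.py <<'E'
from h import *
import sys
# subpixel left/right silhouette edges per row near guesses, in scene picture
def edges(f,rows,l,r,w=5):
    g=cv2.GaussianBlur(cv2.cvtColor(cv2.imread(f),cv2.COLOR_BGR2GRAY).astype(float),(0,0),.8)
    o=[]
    for v in rows:
        d=np.gradient(g[v]); c=[]
        for u0,s in ((l,1),(r,-1)):
            i=np.arange(u0-w,u0+w+1); e=np.abs(d[i])**2; e[e<.3*e.max()]=0; c.append((e*i).sum()/e.sum())
        o.append([v,*c,sum(c)/2])
    return np.array(o).round(2)
E
python3 - <<'E'
from prof import *
f='pics/c4_scene.png'
print('pot',edges(f,range(162,176,3),266,293)); print('head',edges(f,range(197,205,2),265,292)); print('collar',edges(f,range(212,224,3),263,293))
for z in (.17,.15,.13,.125,.086,.08,.058,.05,.03): print(z,proj('scene',np.r_[STAND,z]).round(2))
print(proj('scene',np.r_[STAND+[.01,0],.1])-proj('scene',np.r_[STAND,.1]),proj('scene',np.r_[STAND+[0,.01],.1])-proj('scene',np.r_[STAND,.1]))
E
```

```text
pot [[162.   267.25 293.29 280.27]
 [165.   266.47 293.22 279.85]
 [168.   267.28 293.05 280.17]
 [171.   268.64 292.93 280.78]
 [174.   268.44 292.73 280.58]]
head [[197.   267.46 291.   279.23]
 [199.   269.19 290.63 279.91]
 [201.   266.97 291.53 279.25]
 [203.   265.38 293.39 279.38]]
collar [[212.   263.4  292.51 277.96]
 [215.   262.06 292.5  277.28]
 [218.   261.43 292.25 276.84]
 [221.   265.1  292.03 278.57]]
0.17 [[279.22 160.06]]
0.15 [[278.87 168.29]]
0.13 [[278.52 176.33]]
0.125 [[278.44 178.31]]
0.086 [[277.79 193.39]]
0.08 [[277.69 195.65]]
0.058 [[277.34 203.81]]
0.05 [[277.21 206.73]]
0.03 [[276.9  213.92]]
[[-1.67853096  2.00070036]] [[4.12211324 0.9588374 ]]
```

```bash
python3 - <<'E'
from h import *
pi=np.load('potT.npy'); Rf=toolR(115);p,R,o=now()
t=np.r_[.5687,-.0432,.100]-Rf@pi[0]; print(rel(t,Rf),p+R@pi[0],o['contact_force'])
E
```

```text
(array([  0.5, -10.9,  22.4]), array([-0.24,  0.1 , -0.11])) [ 0.56852324 -0.0426378   0.1249324 ] [ 0.23507845  0.46806798 -2.30999592]
```

drive_tool:
  motion: [0.5,-4,8,-0.2,0.1,-0.1,1,0.5,-8,16,-0.2,0.1,-0.1,1,0.5,-10.9,22.4,-0.2,0.1,-0.1,1,0.5,-10.9,22.4,-0.2,0.1,-0.1,1,0.5,-10.9,22.4,-0.2,0.1,-0.1,1,0.5,-10.9,22.4,-0.2,0.1,-0.1,1]

```text
time_s: 5.6
tcp_pos: [0.5583, -0.0414, 0.1569]
eef_rot: [2.705, 0.0, -1.711]
contact_force: [0.4, -0.5, -3.0]
gripper_width: 0.0599
```

```bash
python3 - <<'E'
from h import *
pi=np.load('potT.npy'); Rf=toolR(115);p,R,o=now()
t=np.r_[.5687,-.0432,.100]-Rf@pi[0]; print(rel(t,Rf),p+R@pi[0],o['contact_force'])
E
```

```text
(array([ 0.4,  0.2, -0.4]), array([-0.  , -0.01,  0.02])) [ 0.56877597 -0.04283666  0.09957459] [ 0.4268763  -0.49970788 -3.04212672]
```

Well tracked. Mouth at 99.6 mm, no contact yet. Creep down 10 mm at 1 mm per row.

drive_tool:
  motion: [0.4,-0.4,0.9,0,0,0,1,0.4,-0.8,1.8,0,0,0,1,0.4,-1.3,2.7,0,0,0,1,0.4,-1.7,3.6,0,0,0,1,0.4,-2.1,4.5,0,0,0,1,0.4,-2.5,5.4,0,0,0,1,0.4,-3,6.3,0,0,0,1,0.4,-3.4,7.2,0,0,0,1,0.4,-3.8,8.1,0,0,0,1]

```text
time_s: 6.5
tcp_pos: [0.5581, -0.0418, 0.1478]
eef_rot: [2.705, -0.0, -1.711]
contact_force: [0.9, 0.9, -2.9]
gripper_width: 0.0596
```

```bash
python3 chk.py c5; python3 - <<'E'
from h import *
pi=np.load('potT.npy');p,R,o=now()
print(p+R@pi[0],R@pi[1],o['contact_force'])
E
```

```text
[ 0.56843652 -0.0433006   0.09034898] [ 5.05135117e-04 -6.80805836e-05  9.99999870e-01] [-0.43763309 -0.00947446 -3.28710289]
```

```bash
cat > zoom.py <<'E'
import cv2,sys
f,x,y,w,h,k,o=sys.argv[1],*map(int,sys.argv[2:7]),sys.argv[7]
c=cv2.resize(cv2.imread(f)[y:y+h,x:x+w],None,fx=k,fy=k,interpolation=cv2.INTER_CUBIC)
c=cv2.convertScaleAbs(c,alpha=1.3)
for i in range(0,w,5): cv2.line(c,(i*k,0),(i*k,6 if i%10 else 14),(0,255,255),1)
for i in range(0,h,5): cv2.line(c,(0,i*k),(6 if i%10 else 14,i*k),(0,255,255),1)
cv2.imwrite(o,c)
E
python3 zoom.py pics/c5_scene.png 255 165 50 60 10 pics/z5.png
```

```text
(no output)
```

View pics/z5.png

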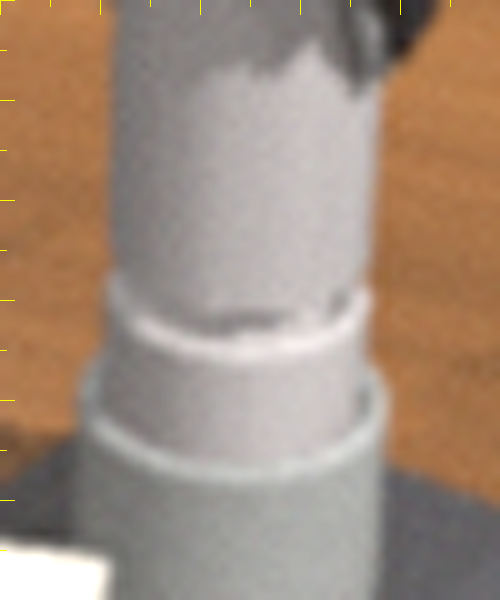

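Zoom: pot edges 113/366 and head rim 106/371, so both are centred at about 239 and lateral alignment is within 0.5 mm. A few mm of gap remain. Keep creeping down.

drive_tool:
  motion: [0,-0.2,0.5,0,0,0,1,0,-0.4,0.9,0,0,0,1,0,-0.6,1.4,0,0,0,1,0,-0.8,1.8,0,0,0,1,0,-1,2.3,0,0,0,1,0,-1.2,2.7,0,0,0,1]

```text
time_s: 7.2
tcp_pos: [0.5581, -0.0418, 0.1449]
eef_rot: [2.705, -0.0, -1.711]
contact_force: [0.4, 1.0, -2.5]
gripper_width: 0.0599
```

drive_tool:
  motion: [0,-0.2,0.5,0,0,0,1,0,-0.4,0.9,0,0,0,1,0,-0.6,1.4,0,0,0,1]

```text
time_s: 7.5
tcp_pos: [0.558, -0.0418, 0.1434]
eef_rot: [2.705, -0.0, -1.711]
contact_force: [-0.5, -0.4, -2.9]
gripper_width: 0.0593
```

drive_tool:
  motion: [0,-0.2,0.5,0,0,0,1,0,-0.4,0.9,0,0,0,1,0,-0.6,1.4,0,0,0,1]

```text
time_s: 7.8
tcp_pos: [0.5579, -0.0418, 0.1418]
eef_rot: [2.705, -0.0, -1.712]
contact_force: [1.1, -0.6, -3.5]
gripper_width: 0.0597
```

drive_tool:
  motion: [0,-0.2,0.5,0,0,0,1,0,-0.4,0.9,0,0,0,1,0,-0.6,1.4,0,0,0,1]

```text
time_s: 8.1
tcp_pos: [0.5579, -0.0418, 0.1403]
eef_rot: [2.705, -0.0, -1.711]
contact_force: [-0.2, -0.6, -2.7]
gripper_width: 0.0596
```

drive_tool:
  motion: [0,-0.2,0.5,0,0,0,1,0,-0.4,0.9,0,0,0,1]

```text
time_s: 8.3
tcp_pos: [0.5579, -0.0418, 0.1399]
eef_rot: [2.705, -0.0, -1.711]
contact_force: [0.0, 0.2, 3.2]
gripper_width: 0.06
```

drive_tool:
  motion: [0,-0.2,0.5,0,0,0,1,0,-0.4,0.9,0,0,0,1]

```text
time_s: 8.5
tcp_pos: [0.5579, -0.0418, 0.1398]
eef_rot: [2.705, -0.0, -1.711]
contact_force: [-0.5, 0.5, 7.9]
gripper_width: 0.0593
```

Contact at TCP z ≈ 0.140, with the mouth nominally at 82 mm and about 10 N of load. Back off slightly and check alignment.

drive_tool:
  motion: [0,0.2,-0.5,0,0,0,1,0,0.2,-0.5,0,0,0,1]

```text
time_s: 8.7
tcp_pos: [0.5579, -0.0418, 0.1398]
eef_rot: [2.705, -0.0, -1.711]
contact_force: [0.5, 0.2, 5.4]
gripper_width: 0.0593
```

```bash
python3 chk.py c6; python3 - <<'E'
from h import *
pi=np.load('potT.npy');p,R,o=now()
m=p+R@pi[0]; print(m,R@pi[1],o['contact_force'],o['moment'])
E
python3 zoom.py pics/c6_scene.png 255 165 50 60 10 pics/z6.png
```

```text
[ 0.56832187 -0.04325736  0.08248357] [-3.27002523e-05  1.50468646e-05  9.99999999e-01] [-0.50943511  0.4577324   6.9062943 ] [-0.0313386   0.22881544 -0.01612347]
```

View pics/z6.png

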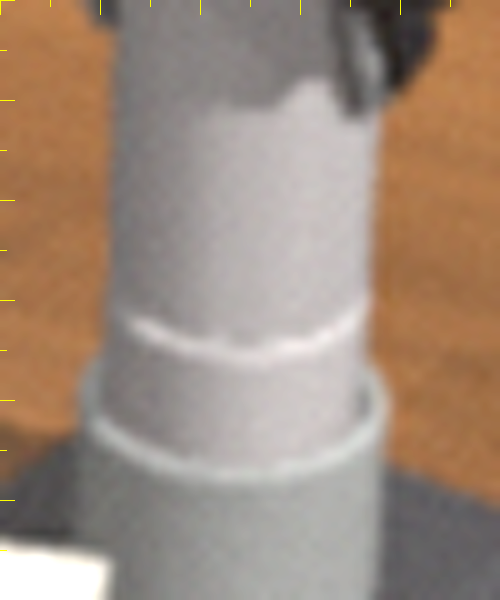

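The band of rim at the seam (crop y ≈ 350) suggests the pot sits slightly away from the camera (−x). I'll quantify it against the full 5 mm rim in the earlier picture.

```bash
python3 - <<'E'
from h import *
g=lambda f:cv2.cvtColor(cv2.imread(f),cv2.COLOR_BGR2GRAY).astype(float)
for n in ('scene0','c4_scene','c5_scene','c6_scene'):
    im=g(f'pics/{n}.png'); print(n,im[192:216,277:282].mean(1).round(0).astype(int))
for n in ('scene0','c5_scene','c6_scene'):
    im=g(f'pics/{n}.png'); print('u290',im[188:204,289:291].mean(1).round(0).astype(int)); print('u268',im[188:204,267:270].mean(1).round(0).astype(int))
# predicted rim front lowest pixel
th=np.linspace(0,6.28,200)
for dx in (0,.004):
  for r in (.03,.025):
    P=np.c_[.5683+dx+r*np.cos(th),-.0433+r*np.sin(th),0*th+.0825]; q=proj('scene',P); i=q[:,1].argmax(); print(dx,r,q[i],q[:,0].min(),q[:,0].max())
E
```

```text
scene0 [167 166 166 167 168 169 170 165 160 140 132 131 130 133 132 133 133 133
 131 135 142 125 113 113]
c4_scene [172 176 178 181 181 182 182 177 173 152 140 141 142 143 142 142 143 142
 142 145 152 135 122 122]
c5_scene [139 139 139 137 115 112 142 168 171 153 142 142 143 143 145 143 144 144
 143 147 153 135 123 123]
c6_scene [140 139 138 138 139 140 140 150 163 154 143 142 144 143 143 145 143 144
 143 147 153 135 123 124]
u290 [ 82  86 106 129 140 132 137 146 162 162 148 138 136 136 136 135]
u268 [ 97 127 150 155 152 156 162 162 154 135 108  89  87  89  87  89]
u290 [148 146 147 146 144 141 143 148 164 174 162 150 149 148 148 146]
u268 [ 93  93  92  95  99 103 109 114 121 129 116  99  94  95  96  96]
u290 [148 148 149 148 147 146 149 154 168 173 160 150 148 150 148 147]
u268 [ 93  93  92  95  94  94  95  99 111 128 116 100  96  95  96  97]
0 0.03 [277.8372307  201.31807046] 263.9639954254553 290.26019182634275
0 0.025 [277.71076646 200.13923758] 266.15133889407224 288.0624042672122
0.004 0.03 [277.15678769 202.17540613] 263.2551852876269 289.64051010008137
0.004 0.025 [277.03317103 200.98826206] 265.4503995747733 287.4353624002962
```

The visible strip of about 1 px corresponds to roughly 3–4 mm. The pot needs about +3 mm in x and +1 mm in y, consistent with a small cradle-x error. Lift 3 mm, shift, set down again.

drive_tool:
  motion: [0,1.3,-2.7,0,0,0,1,-0.7,0,-3.3,0,0,0,1,-1.4,-1.3,-3.9,0,0,0,1,-1.4,-1.3,-3.9,0,0,0,1,-1.4,-1.7,-3,0,0,0,1,-1.4,-2.1,-2.1,0,0,0,1,-1.4,-2.4,-1.6,0,0,0,1,-1.4,-2.6,-1.2,0,0,0,1]

```text
time_s: 9.6
tcp_pos: [0.5608, -0.0408, 0.1398]
eef_rot: [2.705, 0.0, -1.711]
contact_force: [-1.4, -1.0, 6.1]
gripper_width: 0.0593
```

drive_tool:
  motion: [0,-0.2,0.4,0,0,0,1,0,-0.2,0.4,0,0,0,1]

```text
time_s: 9.8
tcp_pos: [0.5608, -0.0408, 0.1399]
eef_rot: [2.705, 0.0, -1.712]
contact_force: [-1.0, -0.2, 6.1]
gripper_width: 0.0598
```

```bash
python3 chk.py c7; python3 - <<'E'
from h import *
pi=np.load('potT.npy');p,R,o=now()
m=p+R@pi[0]; print(m,R@pi[1],o['contact_force'],o['moment'])
im=cv2.cvtColor(cv2.imread('pics/c7_scene.png'),cv2.COLOR_BGR2GRAY).astype(float)
print(im[192:216,277:282].mean(1).round(0).astype(int));print('u290',im[188:204,289:291].mean(1).round(0).astype(int)); print('u268',im[188:204,267:270].mean(1).round(0).astype(int))
E
python3 zoom.py pics/c7_scene.png 255 165 50 60 10 pics/z7.png
```

```text
[ 0.57125517 -0.04226874  0.08247915] [-1.15898186e-06 -1.07231778e-05  1.00000000e+00] [-0.7241593  -0.17473351  6.52730272] [0.09480133 0.29110988 0.0026845 ]
[140 140 139 140 140 139 140 150 165 154 143 143 144 143 144 145 144 144
 143 147 153 136 123 123]
u290 [150 148 149 149 149 147 146 150 152 160 156 151 149 150 149 145]
u268 [ 93  94  93  93  95  94  96  97  98 102 103  99  96  94  96  97]
```

View pics/z7.png

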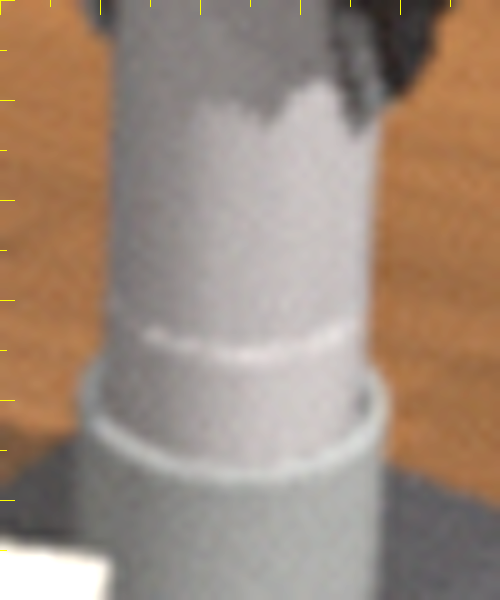

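The side strips have vanished (excess went from about 35 to 8 grey levels); the centre line is a constant bevel highlight. Unload, release and back away.

drive_tool:
  motion: [0,0.3,-0.6,0,0,0,1,0,0.4,-0.8,0,0,0,1]

```text
time_s: 10.1
tcp_pos: [0.5608, -0.0407, 0.1398]
eef_rot: [2.705, 0.0, -1.711]
contact_force: [-0.7, 0.2, 3.1]
gripper_width: 0.0596
```

drive_tool:
  motion: [0,0,0,0,0,0,0,0,0,0,0,0,0,-1,0,0,0,0,0,0,-1,0,0,0,0,0,0,-1,0,0,0,0,0,0,-1]

```text
time_s: 10.6
tcp_pos: [0.5609, -0.0408, 0.139]
eef_rot: [2.705, 0.0, -1.711]
contact_force: [0.1, -0.1, -0.6]
gripper_width: 0.0855
```

drive_tool:
  motion: [0,0,-5,0,0,0,-1,0,0,-20,0,0,0,-1,0,0,-40,0,0,0,-1,0,0,-65,0,0,0,-1,0,0,-90,0,0,0,-1,0,0,-110,0,0,0,-1]

```text
time_s: 11.2
tcp_pos: [0.6079, -0.0475, 0.2407]
eef_rot: [2.707, -0.0, -1.711]
contact_force: [-0.6, 0.8, -0.4]
gripper_width: 0.0855
```

```bash
python3 - <<'E'
from h import *
M['short']=np.array([.588,.2695,.055])
p,R=grasp('short',.025); s=p-.1*R[:,2]; print(onz('top',(171,106),.19),s,p)
print(rel(s,R)); h=s+[0,0,.08]; print(rel(h,R)); print(rel(s,R,(h,R)))
E
```

```text
[0.78345533 0.12437921 0.19      ] [0.50682429 0.28102223 0.1389364 ] [0.56361271 0.27296158 0.0570212 ]
(array([-311.1,   89.7,  153.8]), array([5.991e+01, 0.000e+00, 2.000e-02]))
(array([-311.1,  123.4,   81.3]), array([5.991e+01, 0.000e+00, 2.000e-02]))
(array([ 0. , 45.9, 65.5]), array([0., 0., 0.]))
```

drive_tool:
  motion: [-10,20,-10,4,0,0,-1,-40,40,0,12,0,0,-1,-80,60,10,20,0,0,-1,-120,75,20,28,0,0,-1,-160,90,30,36,0,0,-1,-200,105,45,44,0,0,-1,-240,115,60,52,0,0,-1,-280,123,75,59,0,0,-1,-311,123.4,81.3,59.9,0,0,-1,-311,123.4,81.3,59.9,0,0,-1]

```text
time_s: 12.2
tcp_pos: [0.5162, 0.2723, 0.2319]
eef_rot: [-2.57, 0.005, -1.676]
contact_force: [0.1, -0.1, -0.4]
gripper_width: 0.0854
```

```bash
python3 chk.py c8; python3 - <<'E'
from h import *
M['short']=np.array([.588,.2695,.055])
p,R=grasp('short',.025); s=p-.1*R[:,2]
print(rel(s,R),rel(p,R),now()[2]['q'])
a=cv2.imread('pics/c8_top.png');b=cv2.imread('pics/c8_scene.png')
z=lambda im,x,y,w,h:cv2.resize(im[y:y+h,x:x+w],None,fx=7,fy=7,interpolation=cv2.INTER_CUBIC)
cv2.imwrite('pics/z8.png',np.hstack([z(a,208,165,62,70),z(b,255,145,50,70)]))
E
```

```text
(array([-8.3, 60.9, 72.2]), array([2.27, 1.24, 1.09])) (array([ -6.2,  56.9, 172.1]), array([2.27, 1.24, 1.09])) [ 0.64280994  0.16534819  1.87265417 -0.56980744  0.7467269   2.68331299]
```

View pics/z8.png

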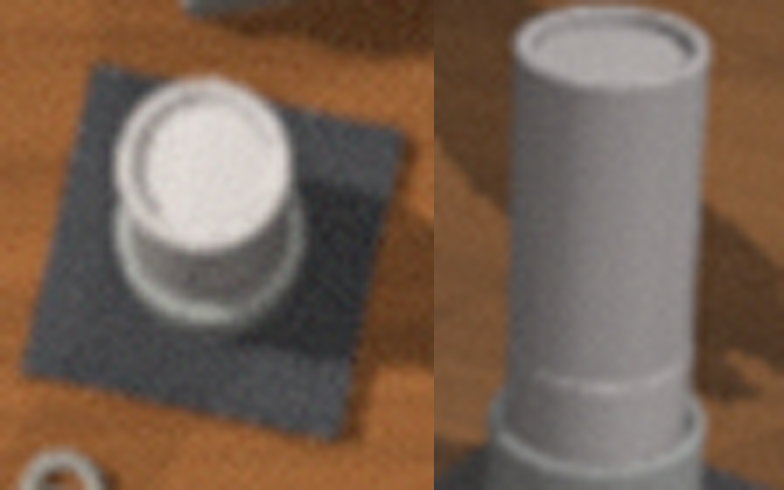

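The tower looks straight in both views, and the seam is a thin line. Wrist joint 6 is at its limit here, so I'll use the half-turn grasp. First compare pot-top and collar centres in the top view: pot-rim centre crop (204,165), collar centre crop (209,230).

```bash
cat > sub.py <<'E'
from h import *
# fit circles (radius known) at height z to hand-read outline points in the top view
from scipy.optimize import least_squares
def circ(pts,x0,y0,k,z,r):
    W=np.array([onz('top',((u+.5)/k-.5+x0,(v+.5)/k-.5+y0),z)[:2] for u,v in pts])
    s=least_squares(lambda c:np.hypot(*(W-c).T)-r,W.mean(0)); return s.x.round(4),(s.fun*1000).round(1)
if __name__=='__main__':
    print('pot top',circ([(115,165),(293,165),(204,76),(204,254),(140,100),(268,100),(140,232),(268,232)],208,165,7,.1875,.03))
    print('collar',circ([(113,228),(305,232),(209,325),(140,295),(278,295)],208,165,7,.058,.036))
E
python3 sub.py; python3 - <<'E'
from h import *
M['short']=np.array([.588,.2695,.055])
p,R=grasp('short',.025); h=p-.1*R[:,2]+[0,0,.08]; R=R@np.diag([-1,-1,1.]); print(rel(h,R))
E
```

```text
pot top (array([ 0.5694, -0.042 ]), array([1.1, 1.1, 1.8, 1.5, 2.4, 2.2, 2.4, 2.6]))
collar (array([ 0.568 , -0.0409]), array([ 1.2,  1.2,  0. , -0. ,  0.1]))
(array([-8.9, 17.6,  4.9]), array([  -1.93,    3.55, -178.87]))
```

drive_tool:
  motion: [0,0,0,0,0,-8,-1,0,0,0,0,0,-16,-1,0,0,0,0,0,-24,-1,0,0,0,0,0,-32,-1,0,0,0,0,0,-40,-1,0,0,0,0,0,-48,-1,0,0,0,0,0,-56,-1,0,0,0,0,0,-64,-1,0,0,0,0,0,-72,-1,0,0,0,0,0,-80,-1]

```text
time_s: 13.3
tcp_pos: [0.5187, 0.2669, 0.2325]
eef_rot: [-3.026, -0.56, -0.323]
contact_force: [0.4, -0.5, 0.7]
gripper_width: 0.0859
```

```bash
python3 - <<'E'
from h import *
M['short']=np.array([.588,.2695,.055])
p,R=grasp('short',.025); h=p-.1*R[:,2]+[0,0,.08]; R=R@np.diag([-1,-1,1.]); print(rel(h,R),now()[2]['q'])
E
```

```text
(array([-20.5,  -9.2,   4.2]), array([ -2.56,   1.25, -98.83])) [ 0.6370425   0.1641854   1.87407158 -0.56993588  0.7472975   1.28137201]
```

The tall pot is centred on the stand to about 1 mm. Finish the half turn and go to the standoff.

drive_tool:
  motion: [-2,-1,0,0,0,-8,-1,-4,-2,1,0,0,-16,-1,-6,-3,1,0,0,-24,-1,-8,-4,2,-1,0,-32,-1,-10,-5,2,-1,1,-40,-1,-12,-6,2,-1,1,-49,-1,-14,-7,3,-2,1,-57,-1,-16,-8,3,-2,1,-66,-1,-18,-9,4,-2,1,-74,-1,-20.5,-9.2,4.2,-2,1,-82,-1]

```text
time_s: 14.3
tcp_pos: [0.507, 0.2813, 0.2189]
eef_rot: [2.56, -0.164, 1.185]
contact_force: [-0.0, -0.8, -0.3]
gripper_width: 0.0856
```

```bash
python3 - <<'E'
from h import *
M['short']=np.array([.588,.2695,.055])
p,R=grasp('short',.025); s=p-.1*R[:,2]; R=R@np.diag([-1,-1,1.]); print(rel(s,R),now()[2]['q'])
E
```

```text
(array([-13.3, -43.3,  65.9]), array([ -0.53,   0.15, -16.82])) [ 0.70741904  0.19074278  1.90085907 -0.67666902  0.74658319  0.00804654]
```

drive_tool:
  motion: [-3,-9,13,0,0,-6,-1,-6,-20,30,-0.3,0,-12,-1,-10,-32,48,-0.5,0.1,-16.8,-1,-13.3,-43.3,65.9,-0.5,0.1,-16.8,-1,-13.3,-43.3,65.9,-0.5,0.1,-16.8,-1,-13.3,-43.3,65.9,-0.5,0.1,-16.8,-1]

```text
time_s: 14.9
tcp_pos: [0.5068, 0.2817, 0.1388]
eef_rot: [2.531, -0.002, 1.426]
contact_force: [-0.2, 0.2, 0.0]
gripper_width: 0.0854
```

```bash
python3 - <<'E'
from h import *
M['short']=np.array([.588,.2695,.055])
p,R=grasp('short',.025); s=p-.1*R[:,2]; R=R@np.diag([-1,-1,1.]); print(rel(s,R),rel(p,R),now()[2]['q'])
a=robot.get_image('top')[165:255,75:165];b=robot.get_image('scene')[150:270,370:490]
f=lambda i:cv2.resize(i,(396,396),interpolation=cv2.INTER_CUBIC)
cv2.imwrite('pics/c9.png',np.hstack([f(a),f(b)])[:,:,::-1])
E
```

```text
(array([-0.7,  0.2, -0. ]), array([-0.04,  0.04, -0.22])) (array([ -0.6,   0.3, 100. ]), array([-0.04,  0.04, -0.22])) [ 7.12890226e-01  3.12219405e-01  2.01117222e+00 -9.02853156e-01
  5.83349476e-01  1.47884276e-03]
```

View pics/c9.png

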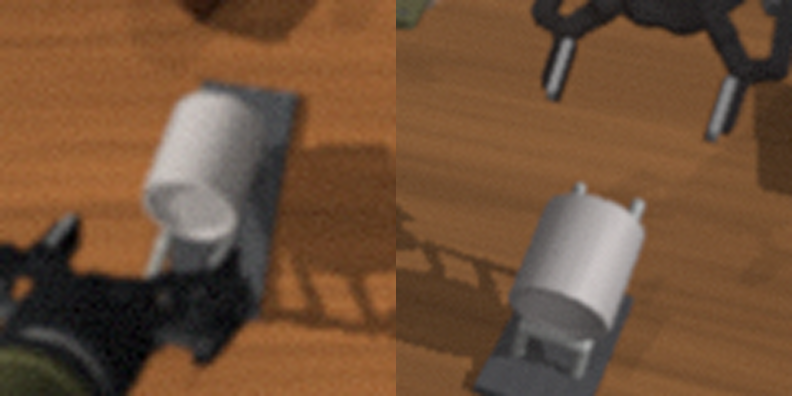

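```bash
python3 - <<'E'
from h import *
p,R,o=now(); m=np.array([.588,.2695,.055])
for n,x,y,k,ox in (('top',75,165,4.4,0),('scene',370,150,3.3,396)):
    P=[p-.013*R[:,2]+s*.0427*R[:,0] for s in(1,-1)]+[m,m+.07*AX]
    print(n,((proj(n,P)-[x,y]+.5)*k-.5+[ox,0]).round(0).tolist())
E
```

```text
top [[79.0, 230.0], [220.0, 251.0], [221.0, 120.0], [189.0, 207.0]]
scene [[703.0, 138.0], [557.0, 101.0], [555.0, 316.0], [591.0, 221.0]]
```

The predicted jaw and pot positions match both views. Advance and grip.

drive_tool:
  motion: [0,0,10,0,0,-0.2,-1,0,0,28,0,0,-0.2,-1,0,0,46,0,0,-0.2,-1,0,0,64,0,0,-0.2,-1,0,0,82,0,0,-0.2,-1,0,0,95,0,0,-0.2,-1,0,0,100,0,0,-0.2,-1,0,0,100,0,0,-0.2,-1]

```text
time_s: 15.8
tcp_pos: [0.5631, 0.275, 0.0562]
eef_rot: [2.531, 0.0, 1.432]
contact_force: [-0.4, 0.5, -1.1]
gripper_width: 0.0857
```

```bash
python3 - <<'E'
from h import *
M['short']=np.array([.588,.2695,.055])
p,R=grasp('short',.025); R=R@np.diag([-1,-1,1.]); o=now()[2]; print(rel(p,R),o['contact_force'],o['q'])
E
```

```text
(array([-1.9,  1.2, -0.2]), array([-0.04, -0.06,  0.11])) [-0.41687788  0.48634046 -1.05517678] [ 0.6217861   0.49414653  2.01746773 -1.21354322  0.43533574  0.27170644]
```

drive_tool:
  motion: [-0.5,1,0,0,0,0,0,-0.5,1,0,0,0,0,1,-0.5,1,0,0,0,0,1,-0.5,1,0,0,0,0,1,-0.5,1,0,0,0,0,1,-0.5,1,0,0,0,0,1,-0.5,1,0,0,0,0,1]
  force: 60

```text
time_s: 16.5
tcp_pos: [0.5629, 0.2729, 0.0584]
eef_rot: [2.53, 0.002, 1.43]
contact_force: [-3.2, -5.0, 6.1]
gripper_width: 0.0594
```

```bash
python3 - <<'E'
from h import *
M['short']=np.array([.588,.2695,.055])
p,R=grasp('short',.025); R=R@np.diag([-1,-1,1.]); p0,R0,o=now(); print(rel(p,R),o['contact_force'],o['q'])
m=M['short']; d=R0.T@(m-p0); d[0]=0   # jaws centre it
np.save('potS.npy',np.array([d,R0.T@AX])); print(d)
print('up150',R0.T@[0,0,150.])
E
```

```text
(array([ 0.2, -0.2,  1.5]), array([0.06, 0.07, 0.09])) [-3.23370459 -5.03185332  6.09140435] [ 0.62038173  0.4897741   2.0186832  -1.21027428  0.43837191  0.26672264]
[0.         0.01877178 0.0173148 ]
up150 [  -0.2802782    86.16645108 -122.78136728]
```

drive_tool:
  motion: [0,6,-8,0,0,0,1,0,17,-25,0,0,0,1,0,34,-49,0,0,0,1,0,57,-82,0,0,0,1,0,80,-115,0,0,0,1,0,97,-139,0,0,0,1,0,103,-147,0,0,0,1,0,103,-147,0,0,0,1]

```text
time_s: 17.3
tcp_pos: [0.5637, 0.275, 0.2384]
eef_rot: [2.529, -0.003, 1.432]
contact_force: [-0.0, -0.2, -2.1]
gripper_width: 0.0595
```

```bash
python3 - <<'E'
from h import *
pi=np.load('potS.npy'); p0,R0,o=now(); Rf=toolR(115)@np.diag([-1,-1,1.])
t=np.r_[.5695,-.042,.225]-Rf@pi[0]; print(p0,t,o['contact_force'],o['q'],rel(t,Rf),Rf@pi[1])
E
```

```text
[0.56369442 0.27502892 0.23838947] [ 0.55990076 -0.04063747  0.24862583] [-0.02567375 -0.21601653 -2.11873095] [ 0.62061123  0.21416047  1.81377552 -0.62235796  0.74221577 -0.42350864] (array([-313.1,   38.9,   13.8]), array([60.11, -0.19,  0.15])) [ 9.91414559e-04 -5.55734335e-04  9.99999354e-01]
```

drive_tool:
  motion: [-10,1,0,2,0,0,1,-35,4,1,8,0,0,1,-70,8,2,16,0,0,1,-105,13,4,24,0,0,1,-140,18,6,32,0,0,1,-175,23,8,40,0,0,1,-210,27,9,48,0,0,1,-235,31,10,55,0,0,1,-250,34,11,60,-0.2,0.1,1,-260,34,11,60,-0.2,0.1,1]

```text
time_s: 18.3
tcp_pos: [0.5625, 0.0097, 0.2412]
eef_rot: [-2.697, 0.006, 1.427]
contact_force: [0.1, -0.4, -3.2]
gripper_width: 0.0595
```

```bash
python3 - <<'E'
from h import *
pi=np.load('potS.npy'); p0,R0,o=now(); Rf=toolR(115)@np.diag([-1,-1,1.])
t=np.r_[.5695,-.042,.212]-Rf@pi[0]; print(p0+R0@pi[0],o['contact_force'],o['q'],rel(t,Rf))
E
```

```text
[0.5719076  0.0082515  0.21748685] [ 0.10448512 -0.4398282  -3.23942336] [-0.0741992   0.52823525  1.202849    0.02586752  1.85446556 -1.49837874] (array([-50.2,   6.7,   3.3]), array([-0.48,  0.22, -0.28]))
```

drive_tool:
  motion: [-8,1,0,0,0,0,1,-22,3,1,-0.2,0.1,-0.1,1,-38,5,2,-0.4,0.2,-0.2,1,-48,6.5,3,-0.5,0.2,-0.3,1,-50.2,6.7,3.3,-0.5,0.2,-0.3,1,-50.2,6.7,3.3,-0.5,0.2,-0.3,1,-50.2,6.7,3.3,-0.5,0.2,-0.3,1]

```text
time_s: 19.0
tcp_pos: [0.559, -0.0377, 0.2418]
eef_rot: [-2.714, -0.003, 1.434]
contact_force: [0.5, 1.2, -2.8]
gripper_width: 0.0596
```

```bash
python3 chk.py c10; python3 - <<'E'
from h import *
pi=np.load('potS.npy'); p0,R0,o=now(); Rf=toolR(115)@np.diag([-1,-1,1.])
t=np.r_[.5695,-.042,.200]-Rf@pi[0]; print(p0+R0@pi[0],R0@pi[1],o['contact_force'],rel(t,Rf))
E
```

```text
[ 0.56897705 -0.03881919  0.2180212 ] [-0.00788014 -0.00198682  0.99996698] [-0.50929028 -0.56617593 -3.45876143] (array([-3. ,  8.5, 15.8]), array([ 0.49, -0.02,  0.31]))
```

drive_tool:
  motion: [-1,3,5,0.2,0,0.1,1,-2,6,11,0.4,0,0.2,1,-3,8.5,15.8,0.5,0,0.3,1,-3,8.5,15.8,0.5,0,0.3,1,-3,8.5,15.8,0.5,0,0.3,1,-3,8.5,15.8,0.5,0,0.3,1]

```text
time_s: 19.7
tcp_pos: [0.5599, -0.0412, 0.2235]
eef_rot: [-2.705, -0.0, 1.429]
contact_force: [-0.3, -0.0, -2.5]
gripper_width: 0.0595
```

```bash
cat > lat.py <<'E'
# subpixel silhouette edges (steepest gradient, quadratic peak) against background, scene camera
from h import *
def le(g,v,a,b):
    i=np.arange(a,b); d=np.abs(np.gradient(g[v]))[i]; j=int(d.argmax()); j=min(max(j,1),len(d)-2)
    y0,y1,y2=d[j-1:j+2]; return a+j+.5*(y0-y2)/(y0-2*y1+y2+1e-9)
def run(f,rows,la,lb,ra,rb):
    im=cv2.imread(f).astype(float); g=cv2.GaussianBlur(im[:,:,0]-.5*im[:,:,2],(0,0),.7)  # blue-.5red: metal vs wood
    for v in rows: L,R=le(g,v,la,lb),le(g,v,ra,rb); print(v,round(L,2),round(R,2),'c',round((L+R)/2,2),'w',round(R-L,2))
E
python3 chk.py c11; python3 - <<'E'
from lat import *
pi=np.load('potS.npy'); p0,R0,o=now()
m=p0+R0@pi[0]; print(m,R0@pi[1],o['contact_force'])
for z in (m[2],m[2]+.02,.1875,.17,.15,.12): print(round(z,4),proj('scene',[m[0],m[1],z]).round(2))
run('pics/c11_scene.png',range(140,186,3),255,275,284,305)
E
```

```text
[ 0.569603   -0.04255429  0.2000997 ] [ 9.60234410e-04 -6.60050968e-04  9.99999321e-01] [ 0.09996609  0.00526946 -2.3756833 ]
0.2001 [[279.19 147.33]]
0.2201 [[279.56 138.59]]
0.1875 [[278.96 152.73]]
0.17 [[278.65 160.09]]
0.15 [[278.3  168.32]]
0.12 [[277.79 180.32]]
140 266.18 295.83 c 281.0 w 29.65
143 266.17 294.65 c 280.41 w 28.48
146 266.38 294.27 c 280.33 w 27.89
149 266.68 293.4 c 280.04 w 26.72
152 266.12 294.12 c 280.12 w 28.0
155 266.03 293.71 c 279.87 w 27.68
158 265.92 293.61 c 279.77 w 27.68
161 265.95 293.43 c 279.69 w 27.48
164 265.72 293.26 c 279.49 w 27.54
167 265.66 292.95 c 279.31 w 27.29
170 265.67 292.77 c 279.22 w 27.1
173 265.57 292.64 c 279.1 w 27.07
176 265.38 292.55 c 278.97 w 27.17
179 265.34 292.27 c 278.8 w 26.93
182 265.33 292.0 c 278.67 w 26.67
185 265.17 291.83 c 278.5 w 26.67
```

Lateral alignment is below 0.1 px (short 280.4 against 280.4 for the extrapolated tall axis). Descend to feel for contact.

drive_tool:
  motion: [0,0.4,0.9,0,0,0,1,0,0.8,1.8,0,0,0,1,0,1.3,2.7,0,0,0,1,0,1.7,3.6,0,0,0,1,0,2.1,4.5,0,0,0,1,0,2.5,5.4,0,0,0,1,0,2.7,5.9,0,0,0,1]

```text
time_s: 20.5
tcp_pos: [0.5598, -0.0412, 0.2168]
eef_rot: [-2.705, -0.0, 1.429]
contact_force: [-0.6, -0.4, -2.1]
gripper_width: 0.0593
```

drive_tool:
  motion: [0,0.2,0.5,0,0,0,1,0,0.4,0.9,0,0,0,1,0,0.6,1.4,0,0,0,1]

```text
time_s: 20.8
tcp_pos: [0.5598, -0.0412, 0.2155]
eef_rot: [-2.705, -0.0, 1.429]
contact_force: [-0.1, -0.3, -2.5]
gripper_width: 0.0596
```

drive_tool:
  motion: [0,0.2,0.5,0,0,0,1,0,0.4,0.9,0,0,0,1]

```text
time_s: 21.0
tcp_pos: [0.5597, -0.0411, 0.2144]
eef_rot: [-2.705, -0.0, 1.429]
contact_force: [0.6, 0.1, -1.5]
gripper_width: 0.0594
```

drive_tool:
  motion: [0,0.2,0.5,0,0,0,1,0,0.4,0.9,0,0,0,1]

```text
time_s: 21.2
tcp_pos: [0.5597, -0.0412, 0.2135]
eef_rot: [-2.705, -0.0, 1.429]
contact_force: [0.0, 0.3, -1.9]
gripper_width: 0.0596
```

drive_tool:
  motion: [0,0.2,0.5,0,0,0,1,0,0.4,0.9,0,0,0,1]

```text
time_s: 21.4
tcp_pos: [0.5597, -0.0411, 0.2129]
eef_rot: [-2.705, -0.0, 1.429]
contact_force: [0.5, -0.3, 1.3]
gripper_width: 0.0596
```

drive_tool:
  motion: [0,0.2,0.5,0,0,0,1,0,0.2,0.5,0,0,0,1]

```text
time_s: 21.6
tcp_pos: [0.5597, -0.0411, 0.2129]
eef_rot: [-2.705, -0.0, 1.429]
contact_force: [0.6, 0.9, 4.1]
gripper_width: 0.0598
```

```bash
python3 chk.py c12; python3 - <<'E'
from lat import *
pi=np.load('potS.npy'); p0,R0,o=now()
m=p0+R0@pi[0]; print(m,R0@pi[1],o['contact_force'],o['moment'])
run('pics/c12_scene.png',range(137,186,3),255,275,284,305)
for f in ('c8','c11','c12'):
    g=cv2.cvtColor(cv2.imread(f'pics/{f}_scene.png'),cv2.COLOR_BGR2GRAY).astype(float)
    for a,b in ((267,270),(272,275),(277,282),(284,287),(289,291)): print(f,a,g[146:166,a:b].mean(1).round(0).astype(int))
E
python3 zoom.py pics/c12_scene.png 255 130 50 55 10 pics/z12.png
```

```text
[ 0.56930809 -0.0424624   0.18921275] [ 8.27257649e-04 -7.66949978e-04  9.99999364e-01] [-0.27044648  0.46426501  4.97384661] [ 0.21615926  0.05450856 -0.04452544]
137 264.38 294.11 c 279.24 w 29.72
140 266.18 295.01 c 280.6 w 28.83
143 266.38 296.03 c 281.2 w 29.65
146 266.2 294.65 c 280.42 w 28.45
149 266.15 294.17 c 280.16 w 28.01
152 266.14 293.92 c 280.03 w 27.77
155 266.03 293.72 c 279.87 w 27.69
158 265.94 293.6 c 279.77 w 27.67
161 265.95 293.45 c 279.7 w 27.5
164 265.68 293.22 c 279.45 w 27.54
167 265.63 293.03 c 279.33 w 27.4
170 265.6 292.76 c 279.18 w 27.16
173 265.63 292.68 c 279.15 w 27.05
176 265.39 292.56 c 278.97 w 27.17
179 265.4 292.22 c 278.81 w 26.82
182 265.36 292.03 c 278.69 w 26.68
185 265.15 291.89 c 278.52 w 26.74
c8 267 [ 63  82 120 147 154 156 154 140 117  92  83  86  84  86  85  85  86  85
  89  85]
c8 272 [130 152 147 152 163 165 164 164 165 159 133 105  96  95  96  98  98  97
  99  99]
c8 277 [150 143 144 158 165 165 167 167 167 169 166 145 126 121 123 123 123 124
 124 126]
c8 284 [129 127 118 141 163 169 168 168 167 170 172 152 138 137 137 137 137 138

[... 288 characters left out ...]
7 [130 129 130 132 130 129 113 105 103 118 155 151 134 130 130 131 131 131
 131 132]
c11 284 [144 142 145 143 143 134 114 113 128 161 178 161 147 145 146 146 147 147
 146 146]
c11 289 [144 147 146 146 132 130 146 155 158 170 160 149 148 148 149 150 149 149
 148 148]
c12 267 [91 90 88 90 91 94 95 94 95 93 90 90 90 90 92 92 92 90 92 92]
c12 272 [105 106 105 108 107 106 108 107 109 119 124 112 102 102 101 104 102 105
 104 105]
c12 277 [129 130 130 130 129 131 130 131 133 133 142 145 134 130 130 130 131 130
 131 132]
c12 284 [144 143 144 144 144 144 143 145 143 147 155 152 146 145 145 147 146 147
 148 145]
c12 289 [146 146 146 148 146 146 147 147 148 152 154 150 147 148 148 148 149 148
 148 150]
```

View pics/z12.png

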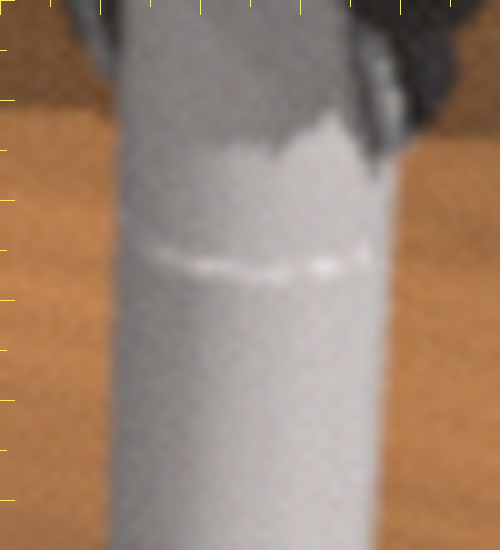

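The edges are collinear across the seam (within about 0.1 px laterally) and the seam line is thinner than the lower one. Unload, release, retreat, then check from the top camera numerically.

drive_tool:
  motion: [0,-0.2,-0.5,0,0,0,1,0,-0.3,-0.7,0,0,0,1]

```text
time_s: 21.9
tcp_pos: [0.5597, -0.0411, 0.2129]
eef_rot: [-2.705, -0.0, 1.429]
contact_force: [-0.5, 0.3, 2.9]
gripper_width: 0.0597
```

drive_tool:
  motion: [0,0,0,0,0,0,0,0,0,0,0,0,0,-1,0,0,0,0,0,0,-1,0,0,0,0,0,0,-1,0,0,0,0,0,0,-1]

```text
time_s: 22.4
tcp_pos: [0.5596, -0.0412, 0.2124]
eef_rot: [-2.704, 0.0, 1.429]
contact_force: [-1.0, 0.1, 0.1]
gripper_width: 0.0858
```

drive_tool:
  motion: [0,0,-5,0,0,0,-1,0,0,-20,0,0,0,-1,0,0,-40,0,0,0,-1,0,0,-65,0,0,0,-1,0,0,-90,0,0,0,-1,0,0,-105,0,0,0,-1,0,0,-110,0,0,0,-1]

```text
time_s: 23.1
tcp_pos: [0.6071, -0.048, 0.3142]
eef_rot: [-2.709, -0.0, 1.429]
contact_force: [-0.3, 0.7, -0.6]
gripper_width: 0.0851
```

```bash
python3 - <<'E'
from h import *
p,R,o=now(); print(p,o['q'],rel(p+[-.1,.25,.03],R))
E
```

```text
[ 0.60707036 -0.04798678  0.31420096] [-0.14693591  0.5575805   0.96654643 -0.00239869  2.05051918 -1.57654557] (array([ 233.4, -134.5,   29.1]), array([0., 0., 0.]))
```

drive_tool:
  motion: [10,10,-20,0,0,0,-1,40,10,-20,0,0,0,-1,80,5,-20,0,0,0,-1,120,-20,-10,0,0,0,-1,160,-60,0,0,0,0,-1,200,-100,10,0,0,0,-1,233,-134,20,0,0,0,-1,233,-134,20,0,0,0,-1,233,-134,20,0,0,0,-1]

```text
time_s: 24.0
tcp_pos: [0.5085, 0.2027, 0.3516]
eef_rot: [-2.705, -0.0, 1.432]
contact_force: [0.3, -0.6, -0.1]
gripper_width: 0.0853
```

```bash
python3 chk.py c13; python3 - <<'E'
from lat import *
from scipy.optimize import least_squares
print(now()[0],now()[2]['contact_force'])
def topc(f,guess,z,r=.03):
    g=cv2.GaussianBlur(cv2.cvtColor(cv2.imread(f),cv2.COLOR_BGR2GRAY).astype(float),(0,0),.8)
    W=[]
    for t in np.linspace(0,2*np.pi,72,endpoint=False):
        rr=np.linspace(r-.006,r+.006,49); P=np.c_[guess[0]+rr*np.cos(t),guess[1]+rr*np.sin(t),0*rr+z]
        q=proj('top',P).astype(np.float32); s=cv2.remap(g.astype(np.float32),q[:,0:1],q[:,1:2],cv2.INTER_LINEAR)[:,0]
        d=np.gradient(s); i=d.argmin(); 
        if d[i]<-1.5: W.append(P[i,:2])
    W=np.array(W); s=least_squares(lambda c:np.hypot(*(W-c[:2]).T)-c[2],[*guess,r],loss='soft_l1',f_scale=.001)
    print(f,z,len(W),s.x.round(4),'rms',np.median(abs(s.fun)).round(4))
topc('pics/scene0.png'.replace('scene','top'),(.569,-.042),.0835)
topc('pics/c8_top.png',(.569,-.042),.1885); topc('pics/c13_top.png',(.569,-.042),.2585)
run('pics/c13_scene.png',range(125,186,4),255,275,284,305)
g=cv2.cvtColor(cv2.imread('pics/c13_scene.png'),cv2.COLOR_BGR2GRAY).astype(float)
print(g[105:160,278:282].mean(1).round(0).astype(int))
print(proj('scene',[[.5693,-.042,z] for z in (.2585,.22,.19,.15,.12)]).round(2))
E
```

```text
[0.51051567 0.20057542 0.3505742 ] [0.97961775 0.08659964 0.3971573 ]
pics/top0.png 0.0835 71 [ 0.5718 -0.0401  0.0308] rms 0.0009
pics/c8_top.png 0.1885 72 [ 0.57   -0.0412  0.0305] rms 0.0005
pics/c13_top.png 0.2585 72 [ 0.5689 -0.0422  0.0302] rms 0.0005
125 266.57 295.71 c 281.14 w 29.14
129 266.5 295.52 c 281.01 w 29.02
133 266.3 295.09 c 280.7 w 28.79
137 266.31 294.83 c 280.57 w 28.52
141 266.29 294.64 c 280.46 w 28.35
145 266.12 294.43 c 280.27 w 28.31
149 266.14 294.05 c 280.09 w 27.91
153 266.12 293.93 c 280.02 w 27.81
157 265.94 293.66 c 279.8 w 27.72
161 265.95 293.5 c 279.72 w 27.55
165 265.69 293.19 c 279.44 w 27.5
169 265.63 292.86 c 279.25 w 27.24
173 265.57 292.68 c 279.12 w 27.11
177 265.35 292.52 c 278.93 w 27.17
181 265.39 292.11 c 278.75 w 26.72
185 265.14 291.8 c 278.47 w 26.66
[138 138 136 138 137 122  97  91  92 102 114 104  99 106 114 132 159 170
 171 166 139 120 119 121 121 121 122 122 122 123 122 123 124 124 124 125
 123 126 125 126 127 125 126 127 127 127 128 128 128 126 129 138 139 130
 126]
[[280.61 121.2 ]
 [279.86 138.63]
 [279.3  151.66]
 [278.59 168.32]
 [278.08 180.31]]
```

The tower is collinear in the scene camera. The top-camera head fit is contaminated by the collar's far edge, so I'll do one last check against the collar's near arc.

```bash
python3 - <<'E'
from h import *
from scipy.optimize import least_squares
def arc(f,guess,z,r,lo,hi,rad=.005):
    g=cv2.GaussianBlur(cv2.cvtColor(cv2.imread(f),cv2.COLOR_BGR2GRAY).astype(np.float32),(0,0),.8); W=[]
    for t in np.radians(np.arange(lo,hi,4)):
        rr=np.linspace(r-rad,r+rad,49); P=np.c_[guess[0]+rr*np.cos(t),guess[1]+rr*np.sin(t),0*rr+z]
        q=proj('top',P).astype(np.float32); s=cv2.remap(g,q[:,0:1],q[:,1:2],cv2.INTER_LINEAR)[:,0]
        d=np.gradient(s); i=d.argmin()
        if d[i]<-.8: W.append(P[i,:2])
    W=np.array(W); s=least_squares(lambda c:np.hypot(*(W-c).T)-r,guess,loss='soft_l1',f_scale=.0007)
    print(f,z,len(W),s.x.round(4),np.median(abs(s.fun)).round(4))
for f in ('top0','c8_top','c13_top'): arc(f'pics/{f}.png',(.5685,-.0418),.058,.0365,110,250)
arc('pics/c8_top.png',(.57,-.0415),.1885,.0305,0,360); arc('pics/c13_top.png',(.569,-.042),.2585,.0303,0,360)
arc('pics/c8_top.png',(.57,-.0415),.1885,.0305,110,250); arc('pics/c13_top.png',(.569,-.042),.2585,.0303,110,250)
E
```

```text
pics/top0.png 0.058 35 [ 0.5693 -0.0412] 0.0006
pics/c8_top.png 0.058 35 [ 0.569  -0.0415] 0.0007
pics/c13_top.png 0.058 35 [ 0.5688 -0.0417] 0.0007
pics/c8_top.png 0.1885 90 [ 0.5699 -0.0414] 0.0005
pics/c13_top.png 0.2585 90 [ 0.5688 -0.0422] 0.0006
pics/c8_top.png 0.1885 35 [ 0.5701 -0.0413] 0.0006
pics/c13_top.png 0.2585 35 [ 0.569  -0.0433] 0.0008
```

Collar, tall and short axes all agree within about 1.3 mm, and the robot is clear. Handing in.

```bash
python3 -c "
from workcell import robot
print(robot.get_obs()['time_s'],robot.sign_off())"
```

```text
the job is handed in; nothing more can be done
24.1 None
```

I stacked the tall pot mouth-down on the stand head and the short pot on top of it, and signed off at 24.1 s. I felt for contact with each pot, kept the load to about 11 N, unloaded and then released.

- **Alignment:** The last top-camera fits put the axes at (569.0, −41.5) mm for the collar, (569.9, −41.4) mm for the tall pot and (568.8, −42.2) mm for the short pot, so they agree within about 1.3 mm. In the scene camera the tower's edges stay straight across the upper joint.
- **Final state:** The arm was clear of the tower when I handed in. I planned the path clear of the cleaner bottle, glove box and wrench and felt no contact, but took no closing picture of them.

**Checks that disagreed:**
- One circle fit of the bare head read about 2–3 mm further out in x. I put that down to the collar's far edge and did not use it.
- A thin bright line stays visible at both joints. I took it for the rim's bevel highlight, but it could hide an offset of a millimetre or two.
- Joint 6 touched its limit once: it read 2.683 rad against a stated 2.68. I turned the wrist half a turn straight away.

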